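# Interlock a ceramic kiln channel on the pair in the tray

### The arm

A 6-joint arm with a two-finger parallel gripper is mounted at the origin on the work surface. World frame = base frame: x ahead of the robot, y to its left, z up, the work surface at z = 0. Lengths are in mm, angles in degrees, forces in N, time in s.
With the tool pointing down it reaches from about 375 to 975 mm from the base axis. Payload 3.8 kg.
Tool frame: the origin (TCP) lies at the very end of the fingers, on their centre line; the grasp point (between the pads) lies 19 mm behind it; z points along the fingers, x is the direction in which the jaws open and shut, and the axes are right-handed (so a half turn about z gives the same grasp; the last joint's range is limited). The gripper opens to 88 mm and grips with 3 to 60 N. Pads are 18 mm wide; open, the fingers measure 123 mm over their backs; the gripper's body (75 mm by 187 mm) begins 45 mm behind the grasp point.
Start: joints at [73.115, 15.12, 91.902, -0, 72.978, -2.114], TCP at [172.092, 652.689, 238.706] pointing down, gripper open.
Joint ranges: [-150.88, 150.88], [-54.13, 125.18], [17.81, 147.31], [-75.09, 255.09], [0, 152.58], [-146.25, 146.25]. Speed limits (degrees/s): [147.25, 147.25, 180, 180, 180, 180].

### API

Orientations are given as [roll, pitch, yaw] about the fixed x, y, z axes, in that order (R = Rz(yaw) Ry(pitch) Rx(roll)).
In Python, from station import observe, capture, camera_params, hand_in gives the robot as it stands.
- The arm moves only by the tool carry_out, never from a script. Its arguments are lists of equal length, an entry for each row: "xyz": the shift along the world's x, y, z in mm, a list of three; "twist": the turn about the world's z in rad; "grip": the finger opening in mm, from 0 to 88.1. In form: {"xyz": [[tx, ty, tz], ...], "twist": [twist, ...], "grip": [grip, ...]}. A call has 1 to 12 rows; each row is the pose to reach, as a shift and turn from the pose measured when the call began; what a row does not reach only later rows make up. A row lasts 1/8 s, in which the tool goes at most 62.5 mm and 10.7 degrees, less where a joint would pass 70% of its speed; a pose out of reach is approached as far as the arm can. A call with a gripper value outside its range is refused whole. The fingers move at their own pace and stop on an object; "newtons" is the grip in N (left out, the last holds). Time passes only in rows, so rows that repeat a pose let the fingers close. It gives the time, the measured TCP pose, the force and the opening at its end, in the units of the state.
- observe(): the state, without advancing time (a new reading comes with each control period).
- capture(name): name is "scene" or "top"; returns (picture, depth): 480x640x3 uint8, red, green, blue; 480x640 float32, mm along the optical axis (not along the pixel's ray), 0 where there is no reading.
- camera_params(name): a dict with "fx", "fy", "cx", "cy" (pixels), "R" (3x3) and "t" (3): a world point X has camera coordinates R X + t. Camera axes: x right, y down, z forward; pixel columns grow to the right and rows downward; lengths in mm; the calibration is good to about 2 mm. A picture is of the moment at which its call begins. camera_params takes no time and is no camera call.
- hand_in(): hands the job in, once; it reports no verdict.
The state is a dict: "time": time; "q": joint angles; "qd": joint speeds; "tau": joint torques, N m; "position": TCP position; "tcp_rot": TCP orientation; "wrist_force": force on the tool from outside, world axes, zero at the start; "moment": the same for the moment, N m; "gripper_width": opening from 0.0 (shut) to 1.0 (fully open).
Only numpy, scipy, OpenCV 4.12 (cv2) and the standard library are available. Lean on these libraries where they do the work, as an engineer would, in place of code of your own. Each camera call takes 0.05 s, during which the arm holds its last target.

### The job

Pick up the white ceramic channel by the lug on its back and, still open side down, set it over the seam between the two white open-up channels in the steel tray, lined up with them, so that it takes in their two adjoining flanges and its own flanges go fully down, one into each trough. Set it down without dropping it and let go; leave the red-brown channel and the porcelain bowl where they are.

Things in the scene. Friction and masses are not known exactly. Their poses are not given: they have to be found in the camera images.
- white_channel: White ceramic U-channel, to be moved, 0.2 kg: 100 mm long, 64 wide, 32 high, walls 7 mm, lying open side down. On the middle of its back stands a solid lug to lift it by, 40 long, 14 thick, 34 tall (top 66 mm above the flange tips). Origin: centre of the underside, level with the flange tips, below the lug. x along channel and lug, y across both, z up.
- brown_channel: Red-brown clay U-channel, a bystander: 100 mm long, 64 wide, 32 high, walls 7 mm, lying open side down. On the middle of its back stands a solid lug to lift it by, 40 long, 14 thick, 34 tall (top 66 mm above the flange tips). Origin: centre of the underside, level with the flange tips, below the lug. x along channel and lug, y across both, z up.
- tray: Fixed dark steel tray, 112 x 142 mm, rim 12 high, holding two loose white channels side by side, open side up: no lugs, each 100 long, 64 wide, walls 7 mm. Origin: centre of the underside, below the 2 mm seam between them; x along channels and seam, y across, z up. Above the origin: flange tops 36 mm, trough floors 11 mm. Troughs: |y| 8 to 58 mm.
- bowl: A bystander, not to be moved: round white porcelain bowl, 90 mm across, 45 mm high. Origin: centre of its underside.
Things that resemble listed ones, but are neither listed nor needed, are in the scene too. Leave any green or turquoise look-alike of the white_channel alone.

How it is judged (in metres and radians):
At the end, for the whole second after the job is handed in: The white channel rests released, open side down and level (5 degrees), on the pair in the tray, its flange tips on the trough floors (origin 11 mm above the tray's, within 4 mm), within 20 mm of the seam's middle along and across it and in line with it within 15 degrees (x of white_channel in the frame of tray between -0.02 and 0.02 m and y of white_channel in the frame of tray between -0.02 and 0.02 m and z of white_channel in the frame of tray between 0.007 and 0.015 m and angle between the x axis of white_channel and the x axis of tray, either way round below 0.26 rad and angle between white_channel's own z axis and vertical below 0.09 rad and linear speed of white_channel below 0.02 m/s and angular speed of white_channel below 0.2 rad/s); the robot touches nothing.
It fails at once if the red-brown channel is moved more than 30 mm (distance of brown_channel from where it was at the start of the episode above 0.03 m).
It fails at once if the porcelain bowl is moved more than 30 mm (distance of bowl from where it was at the start of the episode above 0.03 m).
It fails at once if the white channel is dropped: it falls faster than 0.6 m/s (about 18 mm of free fall) with no finger on it (linear speed of white_channel above 0.6 m/s and contact force between white_channel and the fingers below 0.05 N).
It also fails if it takes over 35 s, if anything falls off the work surface, if the arm or the gripper's body presses on something with over 40 N, if the wrist force passes 120 N, or if a joint passes its speed limit or range.

## Working session

There is one attempt and no reset: what is moved stays moved. The work goes in short steps, Python scripts to look and compute and a tool call to move; the robot and the scene stay as the last step left them, time stands still between calls to the robot, and variables do not carry over. Pictures are saved under pics/ and viewed, and the job is handed in when it is done.

Besides the shell and the picture viewer there is one more tool, called after "Call:" by a JSON object that holds its "op" and its "data". carry_out: Moves the arm, as the interface text tells. Its arguments: {"type":"object","properties":{"xyz":{"type":"array","items":{"type":"array","items":{"type":"number"}}},"twist":{"type":"array","items":{"type":"number"}},"grip":{"type":"array","items":{"type":"number"}},"newtons":{"type":"number"}},"required":["xyz","twist","grip"]}

```bash
mkdir -p pics; ls; cat > h.py <<'E'
import numpy as np,cv2
from station import *
def save(n,img): cv2.imwrite('pics/'+n+'.png',cv2.cvtColor(img,cv2.COLOR_RGB2BGR))
def cloud(cam,d):
    p=camera_params(cam);R=np.array(p['R']);t=np.array(p['t'])
    v,u=np.mgrid[0:480,0:640]
    P=np.stack([(u-p['cx'])/p['fx']*d,(v-p['cy'])/p['fy']*d,d],-1)
    W=(P-t)@R
    W[d==0]=np.nan
    return W
E
python3 - <<'E'
from h import *
for n in('scene','top'):
    im,d=capture(n); save(n+'0',im); np.savez(n+'0.npz',im=im,d=d)
    p=camera_params(n);R=np.array(p['R']);print(n,p['fx'],-R.T@p['t'],R.round(3).tolist())
print(observe())
E
```

```text
pics
scene 579.8155833442022 [1184.57606392  418.06904299  834.23393324] [[-0.609, 0.793, -0.009], [0.559, 0.421, -0.714], [-0.563, -0.44, -0.7]]
top 550.0354289238256 [ 428.83529635  -55.08782906 1052.81569767] [[0.024, -0.999, 0.032], [-0.99, -0.028, -0.135], [0.136, -0.028, -0.99]]
{'time': 0.1, 'q': array([ 7.31144180e+01,  1.51638547e+01,  9.19722816e+01,  1.13771085e-03,
        7.29789005e+01, -2.11442934e+00]), 'qd': array([ 0.01208856, -0.01390686, -0.13190699, -0.16524623,  0.0485638 ,
       -0.02387389]), 'tau': array([ 3.35994591e-04, -5.03622115e+01, -3.58071864e+01,  7.29854149e-02,
        2.33404065e-02, -7.61240585e-05]), 'position': array([171.90880021, 652.07872717, 237.53495475]), 'tcp_rot': array([-1.79994669e+02,  1.14918383e-01,  7.52285186e+01]), 'wrist_force': array([-1.19717326, -0.27873427, -0.48695682]), 'moment': array([ 0.03399919,  0.03073022, -0.01278953]), 'gripper_width': 1.000182568053191}
```

View pics/scene0.png

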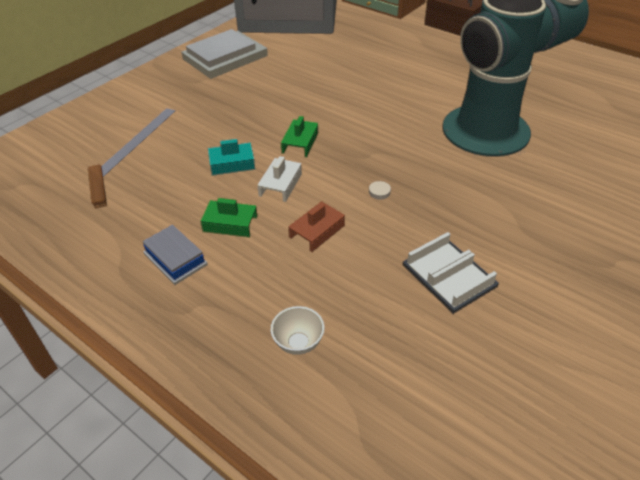

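View pics/top0.png

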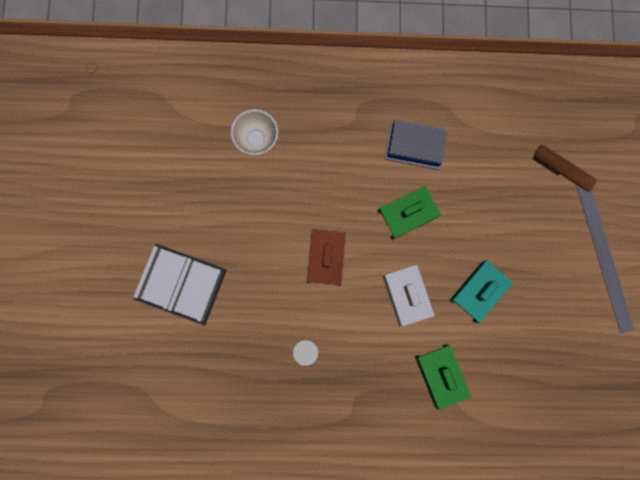

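The scene view shows the white channel at (281,178), the tray at (450,272), the brown channel at (317,225) and the bowl at (298,330). In the top view they are at (410,295), (180,284), (327,257) and (255,132).

Candidates for the channel in the top view are white (410,295), green (410,212), green (444,377), turquoise (482,291) and brown (327,257). Only the one at (410,295) is white with a lug. The disc at (306,352) is round with no lug, and the tray pair has no lugs.

```bash
cat >> h.py <<'E'
def ray(cam,uv,z):
    p=camera_params(cam);R=np.array(p['R']);t=np.array(p['t']);uv=np.asarray(uv,float).reshape(-1,2)
    D=np.c_[(uv[:,0]-p['cx'])/p['fx'],(uv[:,1]-p['cy'])/p['fy'],np.ones(len(uv))]@R
    C=-R.T@t
    return C+D*((z-C[2])/D[:,2])[:,None]
def rect(P): return cv2.minAreaRect(P[:,:2].astype(np.float32))
E
python3 - <<'E'
from h import *
for n in('scene','top'):
    f=np.load(n+'0.npz');im,d=f['im'],f['d'];W=cloud(n,d)
    hsv=cv2.cvtColor(im,cv2.COLOR_RGB2HSV)
    m=((hsv[...,1]<45)&(hsv[...,2]>110)).astype(np.uint8)
    x0,y0,x1,y1={'scene':(252,150,308,202),'top':(375,255,440,335)}[n]
    c=np.zeros_like(m);c[y0:y1,x0:x1]=m[y0:y1,x0:x1]
    Z=W[...,2]
    for nm,lo,hi in(('lug',56,80),('back',24,42)):
        k=(c>0)&(Z>lo)&(Z<hi);P=W[k];print(n,nm,k.sum(),np.median(Z[k]),rect(P))
    x0,y0,x1,y1={'scene':(395,225,505,315),'top':(120,230,235,335)}[n]
    c=np.zeros_like(m);c[y0:y1,x0:x1]=1
    dark=(c>0)&(Z>4)&(Z<50);print(n,'tray all',rect(W[dark]))
    k=(c>0)&(m>0)&(Z>29)&(Z<45);print('flangetops',k.sum(),np.median(Z[k]),rect(W[k]))
    k=(c>0)&(m>0)&(Z>5)&(Z<17);print('floors',k.sum(),np.median(Z[k]),rect(W[k]))
a=np.load('top0.npz')['im'];b=np.load('scene0.npz')['im']
A=cv2.resize(a[240:345,360:500],None,fx=5,fy=5,interpolation=2)[:,:400*1]
A=cv2.resize(a[250:340,360:450],(390,390),interpolation=2);B=cv2.resize(a[235:335,125:235],(400,390),interpolation=2)
save('crop0',np.hstack([A,B]))
E
```

```text
scene lug 95 63.684007390934966 ((467.55706787109375, -268.8134460449219), (40.62529373168945, 15.610658645629883), 19.681129455566406)
scene back 756 30.95324383974386 ((465.19110107421875, -269.00506591796875), (106.18289947509766, 65.62332916259766), 19.0539493560791)
scene tray all ((480.6227111816406, 155.21092224121094), (198.7684326171875, 148.6813507080078), 60.1930046081543)
flangetops 917 34.71460750928984 ((476.54583740234375, 159.47686767578125), (133.12606811523438, 103.25641632080078), 71.08971405029297)
floors 1930 10.530459014880421 ((476.3183898925781, 162.02468872070312), (127.56379699707031, 107.3677978515625), 72.04548645019531)
top lug 175 65.42141860509798 ((463.2832336425781, -269.7900390625), (39.94087219238281, 14.935083389282227), 19.607023239135742)
top back 1608 31.841306534219378 ((463.4987487792969, -269.4852294921875), (99.20145416259766, 64.62547302246094), 19.15927505493164)
top tray all ((479.11175537109375, 168.58880615234375), (196.47630310058594, 214.49392700195312), 1.6809734106063843)
flangetops 882 35.78733031615019 ((474.1596374511719, 159.70166015625), (130.87667846679688, 99.56595611572266), 71.40660095214844)
floors 2650 10.991173929140725 ((476.89630126953125, 165.24337768554688), (127.8423080444336, 101.68223571777344), 71.37523651123047)
```

View pics/crop0.png

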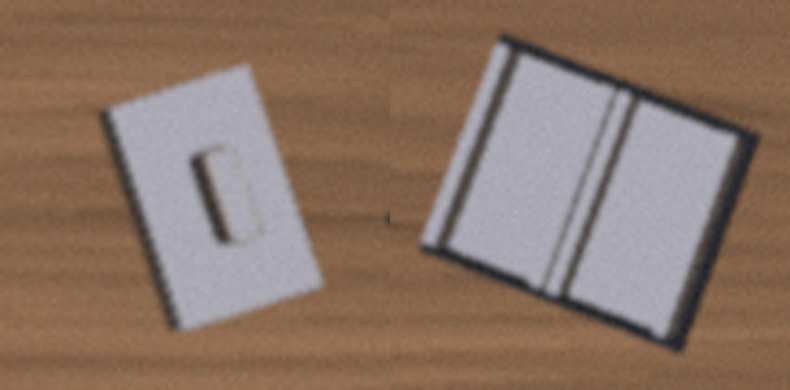

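The crop confirms the target: a white back with a white lug, and the tray pair with its seam. The sizes fit: back 99x65, lug 40x15 at 65 mm, flange tops 131x100 at 36 mm.

- **Channel:** about (464.5, -269.3), yaw 19.2°.
- **Seam:** about (475.3, 159.6), yaw -18.7°.

The jaw yaw has to go from 75.2° to -70.8°. I'll travel there in two calls, by way of (510, 150).

Call:
{"op": "carry_out", "data": {"xyz": [[28,-42,-3],[56,-84,-6],[84,-126,-9],[112,-168,-12],[140,-210,-15],[168,-252,-18],[196,-294,-21],[224,-336,-24],[252,-378,-27],[280,-420,-30],[310,-462,-34],[338,-502,-37]], "twist": [-0.106,-0.212,-0.318,-0.424,-0.53,-0.636,-0.742,-0.848,-0.954,-1.06,-1.166,-1.27], "grip": [88,80,70,60,50,46,46,46,46,46,46,46], "newtons": 25}}

```text
time: 1.6
position: [510.4, 148.4, 200.0]
tcp_rot: [-180.0, 0.1, 2.2]
wrist_force: [-0.2, -0.1, 0.5]
gripper_width: 0.52
```

Call:
{"op": "carry_out", "data": {"xyz": [[-4,-38,-4],[-8,-76,-8],[-12,-114,-13],[-17,-152,-18],[-21,-190,-23],[-25,-228,-27],[-29,-266,-32],[-34,-304,-36],[-38,-342,-41],[-42,-380,-46],[-46,-418,-50],[-46,-418,-50]], "twist": [-0.116,-0.232,-0.348,-0.464,-0.58,-0.696,-0.812,-0.928,-1.044,-1.16,-1.274,-1.274], "grip": [46,46,46,46,46,46,46,46,46,46,46,46]}}

```text
time: 3.1
position: [463.6, -271.3, 149.3]
tcp_rot: [180.0, 0.2, -70.9]
wrist_force: [0.1, 1.1, -0.6]
gripper_width: 0.52
```

Call:
{"op": "carry_out", "data": {"xyz": [[1,2,-30],[1,2,-60],[1,2,-85],[1,2,-100],[1,2,-108],[1,2,-111],[1,2,-111],[1,2,-111]], "twist": [0,0,0,0,0,0,0,0], "grip": [46,46,46,46,46,46,46,46]}}

```text
time: 4.1
position: [465.2, -269.8, 39.1]
tcp_rot: [-180.0, 0.1, -70.9]
wrist_force: [-0.0, -0.3, 0.5]
gripper_width: 0.523
```

```bash
python3 - <<'E'
from h import *
im,d=capture('scene');save('s1',cv2.resize(im[100:270,180:380],(800,600)[:2] if 0 else (700,595),interpolation=2))
E
```

```text
(no output)
```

View pics/s1.png

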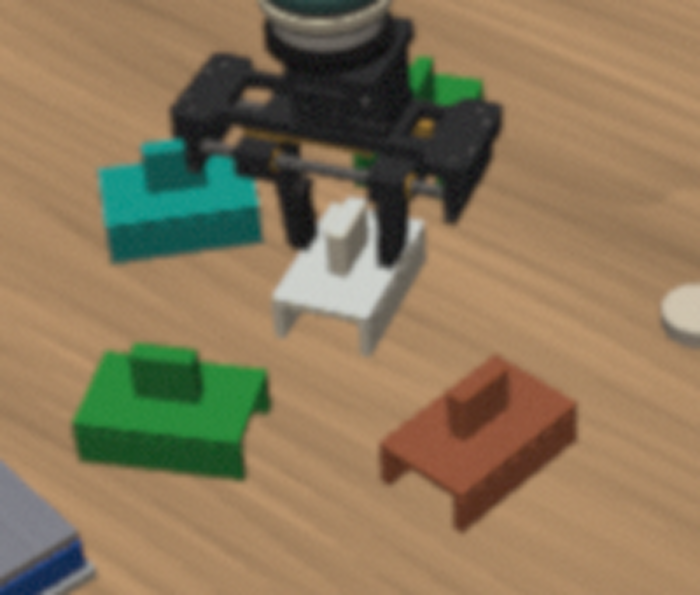

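The enlarged crop shows the fingers on either side of the white lug (crop 345,235), clear of the turquoise and green pieces. Next: close the gripper and lift a little.

Call:
{"op": "carry_out", "data": {"xyz": [[0,0,0],[0,0,0],[0,0,0],[0,0,0],[0,0,0],[0,0,0],[0,0,10],[0,0,30],[0,0,60],[0,0,90],[0,0,110],[0,0,110]], "twist": [0,0,0,0,0,0,0,0,0,0,0,0], "grip": [30,15,5,5,5,5,5,5,5,5,5,5], "newtons": 35}}

```text
time: 5.65
position: [466.3, -270.5, 151.2]
tcp_rot: [-179.8, -0.1, -70.9]
wrist_force: [0.3, -0.1, -3.0]
gripper_width: 0.158
```

```bash
python3 - <<'E'
from h import *
im,d=capture('scene');save('s2',cv2.resize(im[60:270,180:400],(700,595),interpolation=2))
E
```

```text
(no output)
```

View pics/s2.png

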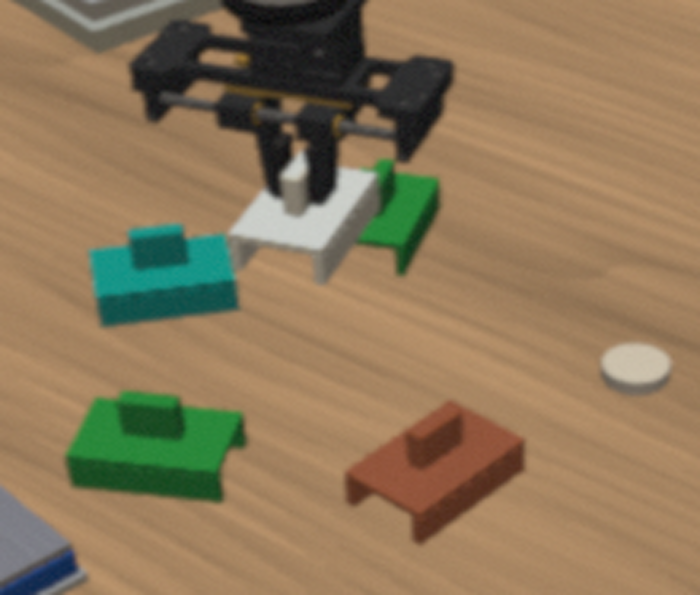

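Call:
{"op": "carry_out", "data": {"xyz": [[2,20,0],[5,60,0],[8,100,0],[9,145,0],[9,190,0],[9,235,0],[9,280,0],[9,325,0],[9,370,0],[9,405,0],[9,430,0],[9,430,0]], "twist": [-0.03,-0.09,-0.16,-0.23,-0.3,-0.36,-0.43,-0.5,-0.57,-0.62,-0.66,-0.66], "grip": [5,5,5,5,5,5,5,5,5,5,5,5]}}

```text
time: 7.2
position: [473.1, 161.1, 148.0]
tcp_rot: [179.9, -0.0, -108.6]
wrist_force: [0.2, -0.6, -3.0]
gripper_width: 0.157
```

```bash
python3 - <<'E'
from h import *
f=observe();print(f['time'],f['position'],f['tcp_rot'],f['gripper_width'])
S={}
for n in('scene','top'):
    im,d=capture(n); W=cloud(n,d);Z=W[...,2]
    hsv=cv2.cvtColor(im,cv2.COLOR_RGB2HSV)
    m=(hsv[...,1]<45)&(hsv[...,2]>110)
    k=m&(Z>130)&(Z<160)&(abs(W[...,1]-160)<90)&(abs(W[...,0]-475)<90)
    print(n,k.sum(),np.median(Z[k]),rect(W[k]))
    S[n]=im
save('s3',np.hstack([cv2.resize(S['scene'][150:330,370:530],(400,450),interpolation=2),cv2.resize(S['top'][190:370,90:250],(400,450),interpolation=2)]))
E
```

```text
7.2 [473.1046596  161.13399661 148.01235904] [ 1.79913594e+02 -3.53783550e-02 -1.08573371e+02] 0.15653873683441402
scene 1217 139.9766040858429 ((473.5023193359375, 162.0840301513672), (65.9836654663086, 102.50399780273438), 70.90790557861328)
top 768 140.85395618875168 ((470.99383544921875, 160.24954223632812), (63.44632339477539, 100.13650512695312), 72.44117736816406)
```

View pics/s3.png

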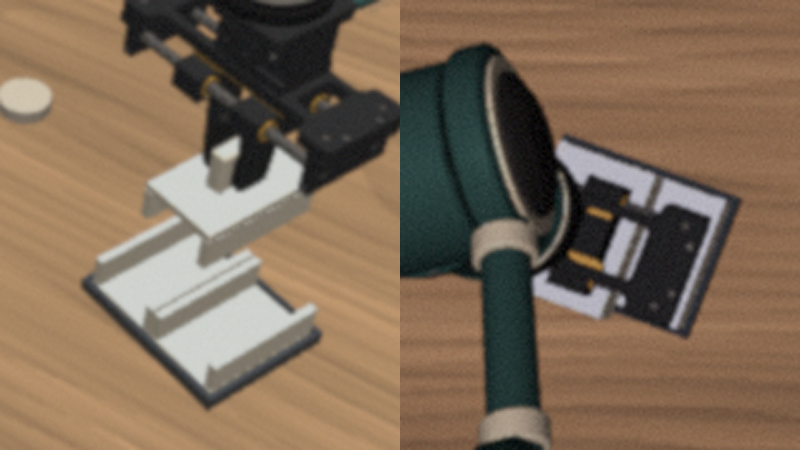

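The left view shows the channel held level over the seam. It measures (472, 161) with its back at 140.5, so its tips are at 108.5. I need to shift (+2.5, -1.5) and go down about 97.5, slowly at the end.

Call:
{"op": "carry_out", "data": {"xyz": [[2.5,-1.5,-20],[2.5,-1.5,-45],[2.5,-1.5,-65],[2.5,-1.5,-80],[2.5,-1.5,-87],[2.5,-1.5,-91],[2.5,-1.5,-94],[2.5,-1.5,-96],[2.5,-1.5,-96]], "twist": [0,0,0,0,0,0,0,0,0], "grip": [5,5,5,5,5,5,5,5,5]}}

```text
time: 8.43
position: [476.0, 158.2, 52.5]
tcp_rot: [180.0, -0.0, -108.6]
wrist_force: [0.7, 1.0, -2.8]
gripper_width: 0.153
```

```bash
python3 - <<'E'
from h import *
im,d=capture('scene');W=cloud('scene',d);Z=W[...,2]
hsv=cv2.cvtColor(im,cv2.COLOR_RGB2HSV)
k=(hsv[...,1]<45)&(hsv[...,2]>110)&(Z>38)&(Z<55)&(abs(W[...,1]-160)<90)&(abs(W[...,0]-475)<90)
print(k.sum(),np.median(Z[k]),rect(W[k]))
save('s4',cv2.resize(im[180:330,370:530],(600,562),interpolation=2))
E
```

```text
963 44.50889855453603 ((482.7922058105469, 158.83587646484375), (131.4815673828125, 92.11881256103516), 73.3028335571289)
```

View pics/s4.png

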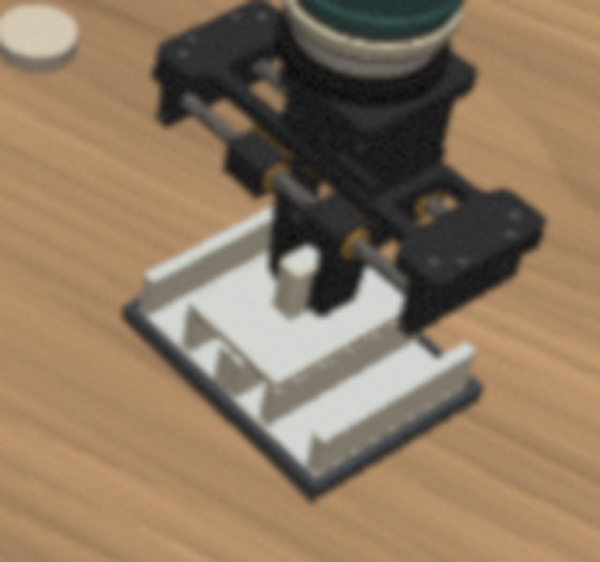

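The channel straddles the two inner flanges, nearly down, with no contact force yet. The last few mm remain.

Call:
{"op": "carry_out", "data": {"xyz": [[0,0,-1],[0,0,-2],[0,0,-3],[0,0,-3]], "twist": [0,0,0,0], "grip": [5,5,5,5]}}

```text
time: 8.98
position: [476.1, 158.2, 50.1]
tcp_rot: [180.0, -0.0, -108.6]
wrist_force: [-3.0, -2.1, 3.5]
gripper_width: 0.153
```

The vertical force went from -2.8 to +3.5 N, so the tips are on the floor. Opening, then rising.

Call:
{"op": "carry_out", "data": {"xyz": [[0,0,0],[0,0,0],[0,0,0],[0,0,0],[0,0,0],[0,0,10],[0,0,30],[0,0,60],[0,0,100],[0,0,150],[0,0,150]], "twist": [0,0,0,0,0,0,0,0,0,0,0], "grip": [18,24,32,40,40,40,40,40,40,40,40]}}

```text
time: 10.35
position: [479.6, 159.2, 206.0]
tcp_rot: [-179.5, 0.3, -108.6]
wrist_force: [0.8, 0.4, -0.5]
gripper_width: 0.451
```

Call:
{"op": "carry_out", "data": {"xyz": [[10,40,0],[15,90,0],[20,140,0],[25,190,0],[25,220,0],[25,220,0]], "twist": [0,0,0,0,0,0], "grip": [40,40,40,40,40,40]}}

```text
time: 11.1
position: [503.8, 380.7, 204.8]
tcp_rot: [-179.6, 0.2, -108.5]
wrist_force: [0.7, -0.4, 0.3]
gripper_width: 0.454
```

```bash
python3 - <<'E'
from h import *
S={}
print(observe()['time'],observe()['wrist_force'])
for n in('scene','top'):
    im,d=capture(n);W=cloud(n,d);Z=W[...,2];S[n]=im
    hsv=cv2.cvtColor(im,cv2.COLOR_RGB2HSV)
    m=(hsv[...,1]<45)&(hsv[...,2]>110)&(abs(W[...,1]-160)<90)&(abs(W[...,0]-475)<90)
    for nm,lo,hi in(('lug',68,90),('back',39.5,50)):
        k=m&(Z>lo)&(Z<hi)
        if k.sum()>5:
            P=W[k];print(n,nm,k.sum(),np.median(Z[k]),rect(P))
            if nm=='back':
                c=np.linalg.lstsq(np.c_[P[:,:2],np.ones(len(P))],P[:,2],rcond=None)[0];print('slope deg',np.degrees(c[:2]))
    f=np.load(n+'0.npz')['im'];h0=cv2.cvtColor(f,cv2.COLOR_RGB2HSV)
    for h in(h0,hsv):
        b=((h[...,0]<9)&(h[...,1]>120)&(h[...,2]>60)); x=slice(280,355) if n=='scene' else slice(300,355);y=slice(195,255) if n=='scene' else slice(220,295)
        vv,uu=np.nonzero(b[y,x]);print(n,'brown px',uu.mean(),vv.mean(),len(uu))
save('s5',np.hstack([cv2.resize(S['scene'][180:360,250:530],(400,257),interpolation=2),cv2.resize(S['top'][100:357,90:490],(400,257),interpolation=2)]))
E
```

```text
11.1 [ 0.7152223  -0.43483403  0.32819046]
scene lug 168 75.39548023152412 ((477.3773193359375, 159.55859375), (14.795324325561523, 41.513885498046875), 70.27777862548828)
scene back 1118 42.463299855779816 ((476.480224609375, 158.8656463623047), (66.45928192138672, 104.0179672241211), 71.57792663574219)
slope deg [0.08205505 0.06347383]
scene brown px 38.4 29.336708860759494 395
scene brown px 37.72431077694235 29.38095238095238 399
top lug 170 76.45398791030752 ((474.27606201171875, 159.18447875976562), (13.87949275970459, 39.49278259277344), 71.22107696533203)
top back 1646 42.88854209102311 ((474.0843505859375, 159.20301818847656), (128.34803771972656, 99.64170837402344), 71.20233154296875)
slope deg [-0.10597902 -0.05221994]
top brown px 25.966666666666665 36.64310344827586 1740
top brown px 25.96381390005744 36.76794945433659 1741
```

View pics/s5.png

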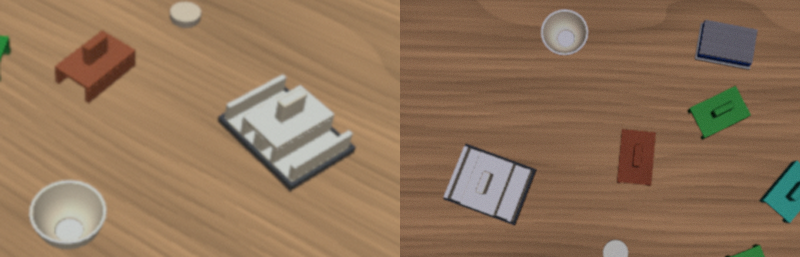

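The channel sits over the seam. Its back is at 42.5–42.9 mm (43 expected), its lug at 75–76 mm (77 expected), level, and centred within 1 mm. The brown channel and bowl are where they were.

```bash
python3 -c "
from station import *
print(hand_in())"
```

```text
the job is handed in; nothing more can be done
None
```

I lifted the white channel by its lug, set it open side down over the seam in the tray, let go and backed the arm off. I handed the job in at about 11 s of the 35 s allowed.

- **Fit:** In both views the channel is within about 1 mm of the seam's middle and within about 1° of its line. The slope is about 0.1°. Its back is at 42.5–42.9 mm (43 expected), so the tips are on the trough floors.
- **Bystanders:** The brown channel's pixels did not shift by more than 1 px. I checked the bowl only by eye, and it looks unmoved.
- **Disagreements:** The two cameras differ by about 2–3 mm in x, which is about the calibration error. One top-view outline of the back came out 128 mm wide instead of 64, probably because it took in an outer tray flange. The lug in that view gave the right centre.

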